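# Bin an empty can with the lever-lid can bin

## Robot

A 6-joint arm with a two-finger parallel gripper is mounted at the origin on a cart in front of the work surface, level with it; the furniture and walls round the work are solid. World frame = base frame: x ahead of the robot, y to its left, z up, the work surface at z = 0. Lengths are in m, angles in degrees, forces in N, time in s.
With the tool pointing down it reaches from about 0.35 to 0.875 m from the base axis. Payload 4.2 kg.
Tool frame: the origin (TCP) lies midway between the tips of the shut fingers; the grasp point (between the pads) lies 19 mm behind it; z points along the fingers, y is the direction in which the jaws open and shut (so a half turn about z gives the same grasp; the last joint's range is limited). The gripper opens to 87 mm and grips with 3 to 60 N. Pads are 19 mm wide; open, the fingers measure 117 mm over their backs; the gripper's body (75 mm by 190 mm) begins 51 mm behind the grasp point.
Start: joints at [79.962, 22.042, 0.453, 0, -68.411, -14.817], TCP at [0.263, 0.567, 0.196] pointing down, gripper open.
Joint ranges: [-179.83, 179.83], [-69.29, 118.12], [-61.27, 80.66], [-181.25, 117.63], [-171.15, -9.14], [-177.46, 177.46]. Speed limits (degrees/s): [159.86, 159.86, 180, 180, 180, 180].

## Interface

Orientations are given as a 3x3 rotation matrix whose columns are the frame's x, y, z axes.
In Python, from station import r gives the robot as it stands.
- The arm moves only by the tool carry_out, never from a script. Its argument "steps" is a list of rows, each a list of 2 entries, a list of its own where there are three numbers: the shift along the tool's x, y, z in cm, then the turn about the tool's z in degrees. In form: [[[x, y, z], twist], ...]. A call has 1 to 20 rows; each row is the pose to reach, as a shift and turn from the pose measured when the call began, along the tool's axes at that moment; what a row does not reach only later rows make up. A row lasts 1/10 s, in which the tool goes at most 50 mm and 8.59 degrees, less where a joint would pass 70% of its speed; a pose out of reach is approached as far as the arm can. A call with a gripper value outside its range is refused whole. "gripper" is the gripper's target within -1 to 1 (fully open at 1, half-way at 0, shut at -1), set as the call begins (left out, the last holds). The fingers move at their own pace and stop on an object; the grip force is fixed at half the most. Time passes only in rows, so rows that repeat a pose let the fingers close. It gives the time, the measured TCP pose, the force and the opening at its end, in the units of the state.
- r.sense(): the state, without advancing time (a new reading comes with each control period).
- r.capture(name): name is "scene" or "top"; returns the picture (400x640x3 uint8, red, green, blue); there is no depth.
- r.calibration(name): a dict with "camera_matrix" (3x3 intrinsics, pixels), "world_from_camera" (4x4, takes a point from camera to world coordinates). Camera axes: x right, y up, looking along -z (the intrinsics and any distortion apply to the point x, -y, -z); pixel columns grow to the right and rows downward; lengths in m; the calibration is good to about 2 mm. A picture is of the moment at which its call begins. calibration takes no time and is no camera call.
- r.finish_job(): hands the job in, once; it reports no verdict.
Trained networks look in the newest picture that a camera, given by its name, has taken for a name from the list of things; names that differ only in an ending like _2 or _b are one class to them, and where a whole thing is asked for, a point or a joint stands for the part that bears it (a point fixed in the world has none). Each returns a list of dicts, best first, with "confidence" (0 to 1); they miss things now and then, are a little off and sometimes report something else, mostly with a low value. They report only what shows in the picture. A call takes as long as a camera call.
- r.cut_out(camera, target): "pixels" (400x640 bool, what is visible of it).
- r.place_of(camera, target): "centre" ([x, y, z] in m, in world coordinates, good to about 4 mm: a listed point, or the origin of a listed thing).
The state is a dict: "time_s": time; "joints": joint angles; "joint_velocities": joint speeds; "effort": joint torques, N m; "tcp_pos": TCP position; "ee_rot": TCP orientation; "wrist_force": force on the tool from outside, world axes, zero at the start; "moment": the same for the moment, N m; "gripper_width": opening from 0.0 (shut) to 1.0 (fully open).
Only numpy, scipy, OpenCV 4.12 (cv2) and the standard library are available. Lean on these libraries where they do the work, as an engineer would, in place of code of your own. Each camera call takes 0.05 s, during which the arm holds its last target. There are 200 camera calls.

## Task

An empty drink can lies on the sloping infeed of the steel can bin, held back by the closed lid. Press the paddle of the lever at the bin's right-hand side down with the fingertips and keep it down until the lid has lifted and the can has rolled into the bin, then let the paddle come up slowly under the fingers so that the lid eases shut without slamming. Work by the lever alone: do not touch the lid or the can with the robot, and leave the other things where they stand.

Things in the scene. Friction and masses are not known exactly. Their poses are not given: they have to be found in the camera images.
- can_bin: Bin for empty cans, plain steel, screwed down. Its frame (mm): origin on the counter at mid width; x to its back, y to its left seen from the robot, z up. Walls at y = -77 and 77, front wall x = -30 (130 high), back x = 165, shut lid's top z = 211. A 6 mm foot plate lies under it and reaches under the lever (x -165 to 65, y down to -193), with a rubber bump stop 46 high below the paddle.
- infeed_edge (a point): Middle of the front edge of the sloping infeed tray, at x = -127, z = 157 mm in the bin's frame. The tray falls 16 degrees from here to the bin's mouth (x = -26, z = 128); its cheeks stand 46 mm above it at y = -77 and 77 and reach up to z = 202 mm.
- bin_inside (a point): Centre of the bin's inner floor, 10 mm above the counter; the inside is 146 mm wide (y) and 187 mm long (x of the bin).
- paddle_top (a point): Middle of the top of the lever's paddle, a ribbed rubber pad, 38 x 44 mm (x by y of the bin), at the lever's front end on the bin's right; its front edge tips 10 degrees up when the lever is up, 11 down when pressed. Lever up: x = -128, y = -160, z = 142 mm in the bin's frame, 60 mm clear of the infeed's cheek. The point moves with the paddle.
- lever (a joint): Lever angle (rad): 0 up (lid shut), 0.37 pressed down to the lid's stop, rigid beyond. It turns about a level axis along the bin's y, 200 mm behind the paddle and 100 mm above the counter; the paddle sinks 74 mm in all, nearly straight down (under 8 mm sideways). The lid's weight, by a push rod, drives the paddle back up with some 4 to 8 N.
- lid (a joint): Lid angle (rad): 0 shut, 0.80 open at its stop. Hinged at the bin's back rim, linked to the lever: about 2 rad of lid per rad of lever. The can passes from about 0.3 on. Let go, it falls and slams; a slam is closing faster than 1.5 rad/s anywhere below 0.4 rad (paddle rising faster than about 130 mm/s).
- lid_front (a point): Middle of the upper front edge of the lid, a steel cover 168 mm wide and 200 mm long, which carries a front apron hanging 55 mm down before the bin's mouth and holding the can back. Shut: x = -25, z = 200 mm in the bin's frame; the hinge lies at x = 168, z = 208 mm. The lid is not to be touched by the robot.
- empty_can: Empty drink can, 66 mm thick, 115 mm long, about 30 g, lying across the infeed (its own z axis, the can's axis, along the bin's y). Origin: centre of its bottom end. Not to be touched by the robot.
- can_mid (a point): Centre of the can. On the infeed it lies at about x = -64, z = 173 mm in the bin's frame; inside the bin less than 105 mm above the counter.
- call_bell: Bystander: counter bell, 82 mm across, 67 high, right of the bin. Origin: centre of its underside.
- dip_red: Bystander: lidded dip cup with a red filling, 69 mm across, 34 high, in front of the bin on the left. Origin: centre of its underside.
- dip_white: Bystander: lidded white dip cup, 69 mm across, 34 high, in front of the bin on the left. Origin: centre of its underside.
- bottle_1: Bystander: upright sauce bottle, 47 x 78 mm, 188 high, left of the bin. Origin: centre of its underside.

How it is judged (in metres and radians):
On the way:
1. the lid stands open and the can has rolled into the bin (value of joint lid above 0.2 rad and x of can_mid in the frame of can_bin between -0.026 and 0.161 m and y of can_mid in the frame of can_bin between -0.073 and 0.073 m and z of can_mid in the frame of can_bin below 0.105 m), for 0.2 s.
At the end, for the whole second after the job is handed in: The can lies at rest inside the bin (its centre between the walls and less than 105 mm above the counter) and the lid is shut and the lever up (each within 0.03 rad) (value of joint each of lid, lever below 0.03 rad and linear speed of empty_can below 0.05 m/s and x of can_mid in the frame of can_bin between -0.026 and 0.161 m and y of can_mid in the frame of can_bin between -0.073 and 0.073 m and z of can_mid in the frame of can_bin below 0.105 m); the robot touches nothing.
It fails at once if the lid slams: closing faster than 1.5 rad/s anywhere below 0.4 rad (value of joint lid below 0.4 rad and velocity of joint lid below -1.5 rad/s).
It fails at once if the robot touches the can (more than 0.3 N) (contact force between any of the fingers, the arm and empty_can above 0.3 N).
It fails at once if the robot touches the lid (more than 1 N) (contact force between any of the fingers, the arm and lid above 1 N).
It fails at once if a bystander (bell, dip cup, bottle) is moved more than 15 mm (distance of any of call_bell, dip_red, dip_white, bottle_1 from where it was at the start of the episode above 0.015 m).
It also fails if it takes over 38 s, if anything falls off the work surface, if the arm or the gripper's body presses on something with over 40 N, if the wrist force passes 120 N, or if a joint passes its speed limit or range.

## Working session

There is one attempt and no reset: what is moved stays moved. The work goes in short steps, Python scripts to look and compute and a tool call to move; the robot and the scene stay as the last step left them, time stands still between calls to the robot, and variables do not carry over. Pictures are saved under pics/ and viewed, about 8 in all and at most 12, crops included, and the job is handed in when it is done.

Besides the shell and the picture viewer there is one more tool, called after ">>>" as name([rows], argument=value, ...), one row to a line, values as JSON. carry_out: Moves the arm, as the interface text tells. Its arguments: {"type":"object","properties":{"steps":{"type":"array","items":{"type":"array"}},"gripper":{"type":"number"}},"required":["steps"]}

```bash
mkdir -p pics
cat > h.py <<'E'
import numpy as np, cv2
from station import r
def save(cam,n):
    im=r.capture(cam); cv2.imwrite(f'pics/{n}.png',im[:,:,::-1]); return im
def proj(cam,P):
    c=r.calibration(cam); K=np.array(c['camera_matrix']); T=np.linalg.inv(np.array(c['world_from_camera']))
    p=T[:3,:3]@np.asarray(P)+T[:3,3]; p=p*[1,-1,-1]; q=K@p; return q[:2]/q[2]
E
python3 - <<'E'
from h import *
s=r.sense();print(s['time_s'],s['tcp_pos'],np.round(s['ee_rot'],3),s['wrist_force'],s['gripper_width'])
for cam in ('scene','top'):
    save(cam,cam+'0')
    for t in ('can_bin','infeed_edge','bin_inside','paddle_top','lid_front','can_mid','call_bell','dip_red','dip_white','bottle_1'):
        print(cam,t,[(np.round(d['centre'],3),round(d['confidence'],2)) for d in r.place_of(cam,t)[:2]])
print(r.sense()['time_s'])
E
```

```text
0.0 [0.26242128 0.56651845 0.19537037] [[ 0.907 -0.42  -0.001]
 [-0.42  -0.907 -0.002]
 [ 0.     0.002 -1.   ]] [ 0.15344303  0.47622197 -0.28135727] 0.9982862836075073
scene can_bin [(array([0.635, 0.025, 0.002]), 0.86), (array([0.41 , 0.179, 0.001]), 0.69)]
scene infeed_edge [(array([ 0.515, -0.01 ,  0.16 ]), 0.82)]
scene bin_inside [(array([0.703, 0.048, 0.011]), 0.84)]
scene paddle_top [(array([ 0.565, -0.164,  0.147]), 0.72)]
scene lid_front [(array([0.614, 0.021, 0.2  ]), 0.83)]
scene can_mid [(array([0.578, 0.006, 0.173]), 0.8), (array([0.634, 0.026, 0.001]), 0.7)]
scene call_bell [(array([ 0.448, -0.358, -0.   ]), 0.75)]
scene dip_red []
scene dip_white [(array([ 0.41 ,  0.177, -0.   ]), 0.62)]
scene bottle_1 [(array([ 0.561,  0.353, -0.001]), 0.91)]
top can_bin []
top infeed_edge [(array([ 0.514, -0.014,  0.157]), 0.59), (array([ 0.562, -0.171,  0.14 ]), 0.46)]
top bin_inside []
top paddle_top [(array([ 0.561, -0.169,  0.141]), 0.91), (array([0.407, 0.182, 0.002]), 0.66)]
top lid_front [(array([0.614, 0.016, 0.198]), 0.76), (array([0.577, 0.004, 0.17 ]), 0.38)]
top can_mid [(array([0.576, 0.004, 0.172]), 0.57), (array([ 0.42 ,  0.273, -0.002]), 0.51)]
top call_bell [(array([ 0.445, -0.349, -0.001]), 0.87)]
top dip_red [(array([0.422, 0.274, 0.004]), 0.58)]
top dip_white [(array([0.408, 0.183, 0.002]), 0.92)]
top bottle_1 [(array([0.564, 0.351, 0.001]), 0.91)]
1.1
```

Run:
```python
from h import *
A=np.array([[-127,0],[68,0],[-128,-160],[-25,0],[-64,0],[0,0]])/1000
B=np.array([[.5145,-.012],[.703,.048],[.563,-.1665],[.614,.0185],[.577,.005],[.635,.025]])
a=A-A.mean(0);b=B-B.mean(0)
th=np.arctan2((a[:,0]*b[:,1]-a[:,1]*b[:,0]).sum(),(a*b).sum());R=np.array([[np.cos(th),-np.sin(th)],[np.sin(th),np.cos(th)]])
t=B.mean(0)-R@A.mean(0);print(np.degrees(th),t,np.round((A@R.T+t-B)*1000,1), 'paddle',R@[-.128,-.16]+t)
for cam in('scene','top'):
    im=cv2.imread(f'pics/{cam}0.png')
    for p in([-.128,-.16,.142],[-.109,-.138,.139],[-.147,-.138,.145],[-.147,-.182,.145],[-.109,-.182,.139],[-.127,0,.157],[-.127,-.077,.202],[-.025,-.084,.2]):
        w=np.r_[R@p[:2]+t,p[2]];q=proj(cam,w);cv2.circle(im,tuple(int(v) for v in q),2,(0,0,255),-1)
    cv2.imwrite(f'pics/{cam}0m.png',im)
```

```text
17.681237931522265 [0.63681111 0.02571146] [[ 1.3 -0.9]
 [-1.4 -1.6]
 [ 0.5  0.9]
 [-1.  -0.4]
 [-1.2  1.3]
 [ 1.8  0.7]] paddle [ 0.56345308 -0.16560659]
```

View pics/scene0m.png

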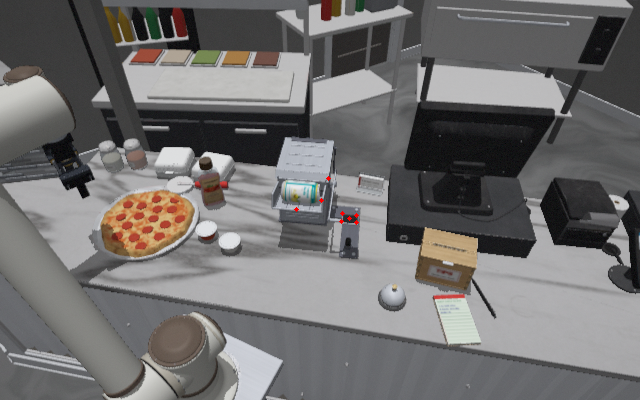

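View pics/top0m.png

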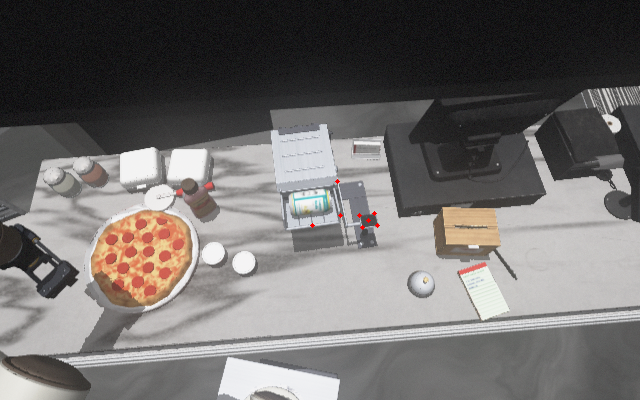

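Marked points land on the paddle (scene 349,217; top 367,220) and the infeed in both views. So the bin's frame is good: yaw 17.7°, origin (0.637, 0.026). I go over at height with the fingers shut and the jaw axis along the bin's x.

>>> carry_out([
  [[0, 0, -4], 0],
  [[0, 0, -8], 0],
  [[1.8, 1.7, -11], 1],
  [[5.4, 5.1, -12], 4],
  [[9, 8.5, -12], 7],
  [[12.6, 11.9, -12], 10],
  [[16.2, 15.3, -12], 13],
  [[19.8, 18.7, -12], 16],
  [[23.4, 22.1, -12], 19],
  [[27, 25.5, -12], 22],
  [[30.6, 28.9, -12], 25],
  [[34.2, 32.3, -12], 28],
  [[37.8, 35.7, -12], 31],
  [[41.4, 39.1, -12], 34],
  [[45, 42.5, -12], 37],
  [[48.6, 45.6, -12], 40],
  [[52.2, 49, -12], 43],
  [[55.5, 52, -12], 46],
  [[57.2, 53.6, -12], 47.5],
  [[57.8, 54.2, -12], 47.5],
], gripper=-1)

```text
time_s: 3.1
tcp_pos: [0.5597, -0.1699, 0.3155]
ee_rot: [[0.3, -0.954, -0.001], [-0.954, -0.3, -0.0], [-0.0, 0.001, -1.0]]
wrist_force: [0.1, -0.1, 0.7]
gripper_width: 0.008
```

>>> carry_out([
  [[0, 0, 3], 0],
  [[0, 0, 7], 0],
  [[0, 0, 11], 0],
  [[0, 0, 14], 0],
  [[0, 0, 15], 0],
  [[0, 0, 15], 0],
])

```text
time_s: 3.7
tcp_pos: [0.5589, -0.1694, 0.1647]
ee_rot: [[0.301, -0.954, -0.004], [-0.954, -0.301, -0.0], [-0.001, 0.004, -1.0]]
wrist_force: [0.5, -0.4, 0.2]
gripper_width: 0.007
```

Run:
```python
from h import *
s=r.sense();print(s['time_s'],s['tcp_pos'],s['wrist_force'])
a=save('scene','s1');b=save('top','t1')
f=lambda im,u,v:cv2.resize(im[v-60:v+60,u-66:u+67,::-1],(400,360),interpolation=2)
cv2.imwrite('pics/c1.png',np.hstack([f(a,345,210),f(b,365,215)]))
```

```text
3.7 [ 0.55887917 -0.16938839  0.16471526] [ 0.50935824 -0.42958328  0.18284311]
```

View pics/c1.png

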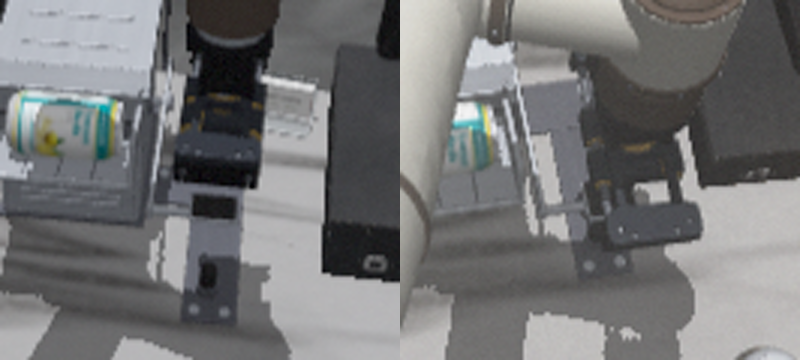

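>>> carry_out([
  [[0, 0, 1], 0],
  [[0, 0, 1.8], 0],
  [[0, 0, 2.4], 0],
  [[0, 0, 3], 0],
  [[0, 0, 3.6], 0],
  [[0, 0, 4], 0],
  [[0, 0, 4], 0],
])

```text
time_s: 4.5
tcp_pos: [0.5604, -0.1699, 0.1266]
ee_rot: [[0.301, -0.954, 0.0], [-0.954, -0.301, -0.001], [0.001, -0.0, -1.0]]
wrist_force: [-0.1, -0.1, -0.7]
gripper_width: 0.008
```

Run:
```python
from h import *
print(r.sense()['wrist_force'])
r.capture('scene');r.capture('top')
for c in('scene','top'):
  for t in('lid_front','can_mid','paddle_top'): print(c,t,[(np.round(d['centre'],3),round(d['confidence'],2)) for d in r.place_of(c,t)[:2]])
```

```text
[-0.0661081  -0.14350227 -0.6978792 ]
scene lid_front [(array([0.614, 0.017, 0.196]), 0.68)]
scene can_mid [(array([0.58 , 0.007, 0.172]), 0.82)]
scene paddle_top [(array([ 0.563, -0.164,  0.148]), 0.6)]
top lid_front []
top can_mid [(array([0.576, 0.003, 0.172]), 0.56)]
top paddle_top [(array([ 0.562, -0.17 ,  0.141]), 0.71)]
```

No contact force though the TCP should be below the paddle's top, so I take a look.

Run:
```python
from h import *
a=save('scene','s2');b=save('top','t2')
s=r.sense();print(s['tcp_pos'],proj('scene',s['tcp_pos']),proj('top',s['tcp_pos']))
f=lambda im,u,v:cv2.resize(im[v-40:v+40,u-40:u+40,::-1],(400,400),interpolation=2)
cv2.imwrite('pics/c2.png',np.hstack([f(a,345,215),f(b,367,220)]))
```

```text
[ 0.56094247 -0.169895    0.12763437] [349.93417418 222.42063777] [369.4182813  223.46326943]
```

View pics/c2.png

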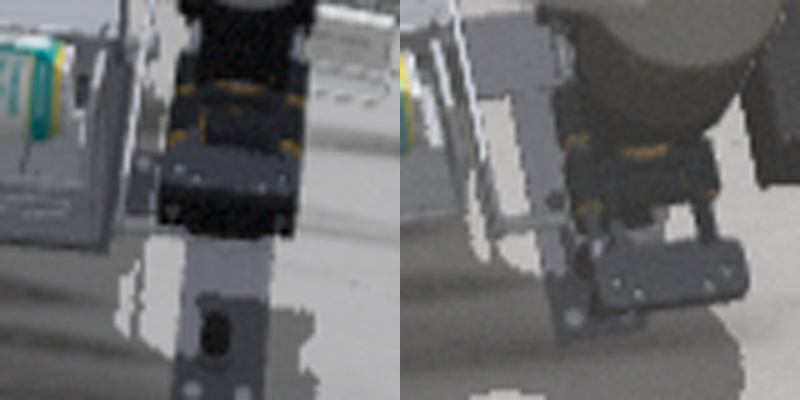

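>>> carry_out([
  [[0, 0, 0.4], 0],
  [[0, 0, 0.8], 0],
  [[0, 0, 0.8], 0],
  [[0, 0, 0.8], 0],
])

```text
time_s: 5.4
tcp_pos: [0.5608, -0.1699, 0.1193]
ee_rot: [[0.301, -0.954, 0.002], [-0.954, -0.301, -0.001], [0.001, -0.001, -1.0]]
wrist_force: [0.3, 0.1, -0.5]
gripper_width: 0.008
```

Run:
```python
from h import *
s=r.sense();print(s['tcp_pos'],s['wrist_force'],s['moment'],s['effort'],s['joints'])
a=save('scene','s3');r.capture('top')
for t in('lid_front','can_mid','paddle_top','lever'): print(t,[(np.round(d['centre'],3),round(d['confidence'],2)) for c in('scene','top') for d in r.place_of(c,t)[:2]] if t!='lever' else '')
b=cv2.imread('pics/s1.png')
f=lambda im:cv2.resize(im[130:260,260:390],(400,400),interpolation=2)
cv2.imwrite('pics/c3.png',np.hstack([f(b),f(a[:,:,::-1])]))
```

```text
[ 0.56079899 -0.16989818  0.11934092] [ 0.25911184  0.12973146 -0.52835294] [0.08752777 0.00299003 0.04518102] [ 4.95492975e-03 -3.69891107e+01  1.68337798e+01  3.76514643e+00
  7.27892853e-02  1.49362309e-04] [ -0.99799     21.96339076 -11.52659577   0.06304829 -56.42013356
  18.48536299]
lid_front [(array([0.613, 0.019, 0.197]), 0.68), (array([ 0.446, -0.353,  0.   ]), 0.47)]
can_mid [(array([0.579, 0.004, 0.172]), 0.62), (array([0.577, 0.001, 0.172]), 0.8)]
paddle_top [(array([0.407, 0.178, 0.   ]), 0.73), (array([ 0.562, -0.17 ,  0.143]), 0.71)]
lever
```

View pics/c3.png

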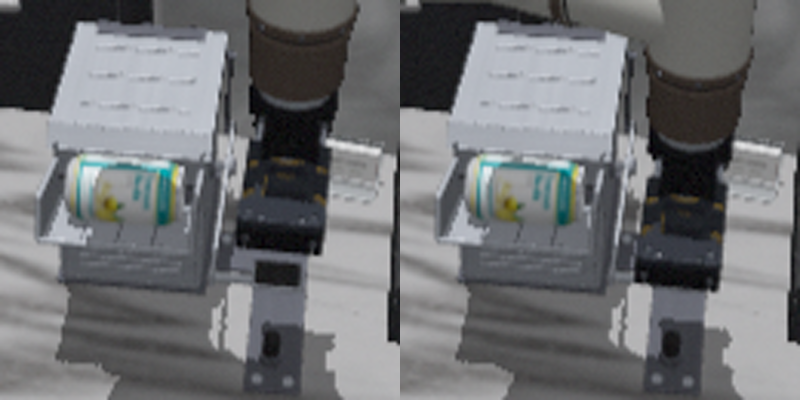

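The lid hasn't moved and there's still no load. Next I overlay the gripper model and the paddle on the pictures to see where the tips really are.

Run:
```python
from h import *
for c in('scene','top'): print(c,np.round(np.array(r.calibration(c)['world_from_camera'])[:3,3],3))
s=r.sense();R=np.array(s['ee_rot']);p=np.array(s['tcp_pos'])
b=save('top','t3');a=r.capture('scene')
th=np.radians(17.68);Rb=np.array([[np.cos(th),-np.sin(th)],[np.sin(th),np.cos(th)]]);t=[.6368,.0257]
def draw(im,cam,u,v):
    k=5;o=cv2.resize(np.ascontiguousarray(im[v-40:v+40,u-40:u+40,::-1]),None,fx=k,fy=k,interpolation=2)
    P=lambda w:tuple(int(x) for x in (proj(cam,w)-[u-40,v-40])*k)
    T=lambda q:P(R@(np.array(q)/1000)+p)
    B=lambda q:P(np.r_[Rb@(np.array(q[:2])/1000)+t,q[2]/1000])
    pad=[B(q) for q in((-109,-138,139),(-147,-138,145),(-147,-182,145),(-109,-182,139))]
    cv2.polylines(o,[np.array(pad)],True,(0,0,255),1)
    for z,col in((0,(0,255,0)),(-70,(255,255,0))):
        w,h=(9.5,15) if z==0 else (37.5,95)
        cv2.polylines(o,[np.array([T((i*w,j*h,z)) for i,j in((1,1),(1,-1),(-1,-1),(-1,1))])],True,col,1)
    return o
cv2.imwrite('pics/c4.png',np.hstack([draw(a,'scene',350,205),draw(b,'top',367,215)]))
```

```text
scene [-0.276 -0.45   1.046]
top [ 0.147 -0.106  1.172]
```

View pics/c4.png

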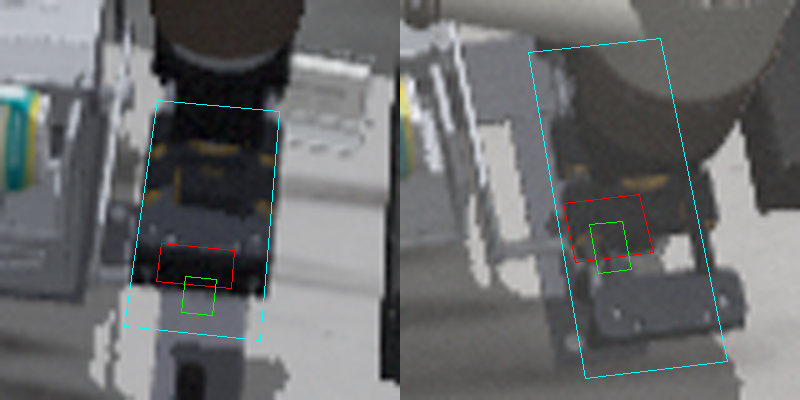

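The green TCP footprint in the scene view lies over bare foot plate, so the real tips aren't where the reading says. I check this against the start pictures, where the open gripper was in plain view.

Run:
```python
from h import *
p=np.array([.26242,.56652,.19537]);R=np.array([[.907,-.42,-.001],[-.42,-.907,-.002],[0,.002,-1]])
def draw(cam):
    im=cv2.imread(f'pics/{cam}0.png');c=proj(cam,p).astype(int);u,v=max(c[0],60),c[1]
    print(cam,c)
    k=400/120;o=cv2.resize(im[v-60:v+60,u-60:u+60],(400,400),interpolation=2)
    T=lambda q:tuple(int(x) for x in (proj(cam,R@(np.array(q)/1000)+p)-[u-60,v-60])*k)
    for z,col,w,h in((0,(0,255,0),9.5,58),(-70,(255,255,0),37.5,95)):
        cv2.polylines(o,[np.array([T((i*w,j*h,z)) for i,j in((1,1),(1,-1),(-1,-1),(-1,1))])],True,col,1)
    cv2.line(o,T((0,0,0)),T((0,0,-150)),(0,0,255),1)
    return o
cv2.imwrite('pics/c5.png',np.hstack([draw('scene'),draw('top')]))
```

```text
scene [ 83 194]
top [ 67 273]
```

View pics/c5.png

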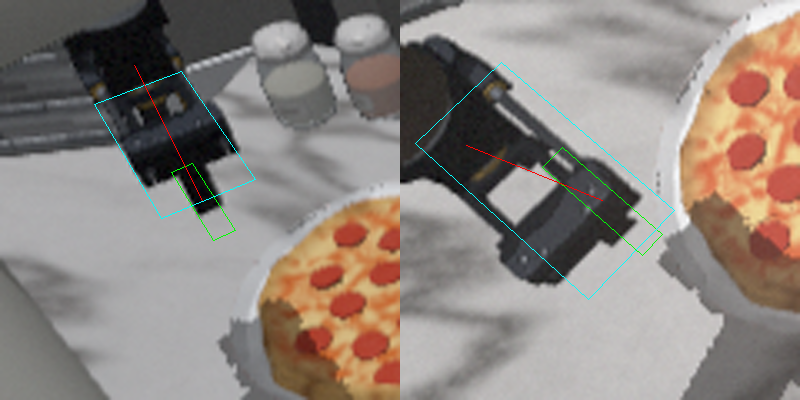

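Run:
```python
from h import *
def ray(cam,u,v):
    c=r.calibration(cam);K=np.array(c['camera_matrix']);M=np.array(c['world_from_camera'])
    d=M[:3,:3]@(np.linalg.solve(K,[u,v,1])*[1,-1,-1]);return M[:3,3],d/np.linalg.norm(d)
def tri(a,b):
    (o1,d1),(o2,d2)=ray('scene',*a),ray('top',*b)
    t=np.linalg.lstsq(np.c_[d1,-d2],o2-o1,rcond=None)[0];A,B=o1+t[0]*d1,o2+t[1]*d2
    return np.round((A+B)/2,3),round(np.linalg.norm(A-B),4)
S=lambda u,v:(310+u/5,165+v/5);T=lambda u,v:(327+(u-400)/5,175+v/5)
print('bar now: bolts',tri(S(152,238),T(614,323)),tri(S(238,243),T(725,299)))
print('bar top corners',tri(S(150,207),T(595,275)),tri(S(270,207),T(735,265)))
k=.3
print('start finger',tri((23+208*k,134+205*k),(7+212*k,213+238*k)))
s=r.sense();R=np.array(s['ee_rot']);p=s['tcp_pos'];print(p)
for q in (tri(S(152,238),T(614,323)),tri(S(238,243),T(725,299)),tri(S(150,207),T(595,275)),tri(S(270,207),T(735,265))): print('tool',np.round(R.T@(q[0]-p)*1000))
R0=np.array([[.907,-.42,-.001],[-.42,-.907,-.002],[0,.002,-1]])
print('start tool',np.round(R0.T@(tri((23+208*k,134+205*k),(7+212*k,213+238*k))[0]-[.2624,.5665,.1954])*1000))
```

```text
bar now: bolts (array([ 0.471, -0.17 ,  0.25 ]), np.float64(0.0023)) (array([ 0.489, -0.217,  0.254]), np.float64(0.0087))
bar top corners (array([ 0.496, -0.158,  0.246]), np.float64(0.0031)) (array([ 0.506, -0.223,  0.265]), np.float64(0.0011))
start finger (array([0.236, 0.519, 0.232]), np.float64(0.0071))
[ 0.56095323 -0.16987816  0.11963745]
tool [ -27.   86. -131.]
tool [  23.   83. -134.]
tool [ -31.   58. -127.]
tool [  34.   68. -145.]
start tool [ -4.  54. -36.]
```

Triangulation puts the gripper in the right place sideways, but about 25–30 mm higher than the TCP reading implies, so the real tips end short of the stated TCP. From here I go down by feel.

>>> carry_out([
  [[0, 0, 0.4], 0],
  [[0, 0, 0.8], 0],
  [[0, 0, 0.8], 0],
])

```text
time_s: 6.2
tcp_pos: [0.5603, -0.1704, 0.1122]
ee_rot: [[0.301, -0.953, 0.001], [-0.953, -0.301, -0.002], [0.002, -0.0, -1.0]]
wrist_force: [-4.2, 0.1, 7.7]
gripper_width: 0.007
```

>>> carry_out([
  [[0, 0, 0.5], 0],
  [[0, 0, 1], 0],
  [[0, 0, 1.5], 0],
  [[0, 0, 2], 0],
  [[0, 0, 2.5], 0],
  [[0, 0, 3], 0],
  [[0, 0, 3], 0],
])

```text
time_s: 6.9
tcp_pos: [0.5585, -0.171, 0.082]
ee_rot: [[0.301, -0.954, -0.003], [-0.954, -0.301, -0.003], [0.001, 0.004, -1.0]]
wrist_force: [-4.8, -1.1, 5.9]
gripper_width: 0.004
```

Run:
```python
from h import *
print(r.sense()['wrist_force'],r.sense()['tcp_pos'])
a=save('scene','s5');r.capture('top')
for t in('lid_front','can_mid','paddle_top'): print(t,[(np.round(d['centre'],3),round(d['confidence'],2)) for c in('scene','top') for d in r.place_of(c,t)[:2]])
```

```text
[-4.81923243 -1.06903126  5.91745047] [ 0.55845989 -0.1710335   0.08199493]
lid_front [(array([0.621, 0.02 , 0.268]), 0.63), (array([ 0.563,  0.349, -0.001]), 0.49)]
can_mid [(array([0.709, 0.05 , 0.046]), 0.74)]
paddle_top [(array([ 0.556, -0.172,  0.109]), 0.46)]
```

>>> carry_out([
  [[0, 0, 0.5], 0],
  [[0, 0, 1], 0],
  [[0, 0, 1], 0],
  [[0, 0, 1], 0],
  [[0, 0, 1], 0],
  [[0, 0, 1], 0],
  [[0, 0, 1], 0],
  [[0, 0, 1], 0],
  [[0, 0, 1], 0],
  [[0, 0, 1], 0],
])

```text
time_s: 8.3
tcp_pos: [0.5587, -0.1711, 0.0735]
ee_rot: [[0.302, -0.953, -0.002], [-0.953, -0.302, -0.003], [0.002, 0.003, -1.0]]
wrist_force: [-2.8, 0.1, 6.0]
gripper_width: 0.005
```

Run:
```python
from h import *
print(r.sense()['wrist_force'],r.sense()['tcp_pos'])
a=save('scene','s6');b=save('top','t6')
for t in('lid_front','can_mid','paddle_top'): print(t,[(c,np.round(d['centre'],3),round(d['confidence'],2)) for c in('scene','top') for d in r.place_of(c,t)[:2]])
f=lambda im,u,v:cv2.resize(im[v-60:v+60,u-60:u+60,::-1],(400,400),interpolation=2)
cv2.imwrite('pics/c6.png',np.hstack([f(a,320,190),f(b,330,190)]))
```

```text
[-2.84824053  0.10236288  6.03636735] [ 0.5587248  -0.17105629  0.07352918]
lid_front [('scene', array([0.63 , 0.022, 0.284]), 0.83)]
can_mid [('scene', array([0.755, 0.074, 0.043]), 0.84)]
paddle_top [('scene', array([0.564, 0.354, 0.001]), 0.37), ('top', array([ 0.554, -0.172,  0.098]), 0.71)]
```

View pics/c6.png

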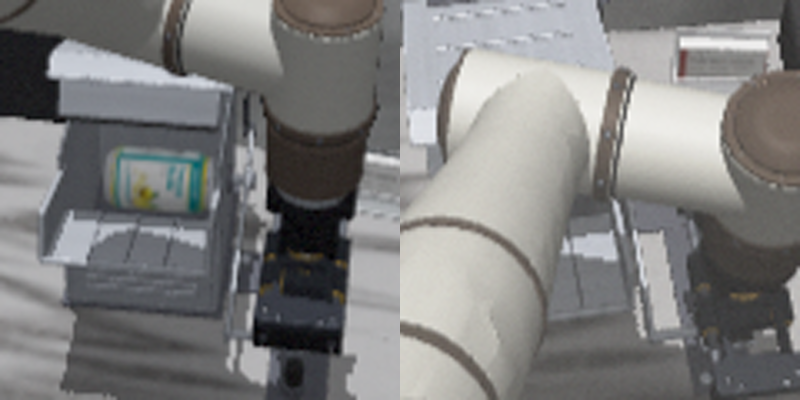

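The can lies in the bin with the lid open. Now I let the paddle up slowly, at 30 mm/s.

>>> carry_out([
  [[0, 0, -0.3], 0],
  [[0, 0, -0.6], 0],
  [[0, 0, -0.9], 0],
  [[0, 0, -1.2], 0],
  [[0, 0, -1.5], 0],
  [[0, 0, -1.8], 0],
  [[0, 0, -2.1], 0],
  [[0, 0, -2.4], 0],
  [[0, 0, -2.7], 0],
  [[0, 0, -3.0], 0],
  [[0, 0, -3.3], 0],
  [[0, 0, -3.6], 0],
  [[0, 0, -3.8], 0],
  [[0, 0, -4.0], 0],
  [[0, 0, -4.2], 0],
  [[0, 0, -4.4], 0],
  [[0, 0, -4.6], 0],
  [[0, 0, -4.8], 0],
  [[0, 0, -5.0], 0],
  [[0, 0, -5.2], 0],
])

```text
time_s: 10.7
tcp_pos: [0.5584, -0.1711, 0.1252]
ee_rot: [[0.301, -0.954, -0.004], [-0.954, -0.301, -0.003], [0.002, 0.004, -1.0]]
wrist_force: [-0.2, -0.5, -0.2]
gripper_width: 0.004
```

Free of the paddle. Next I lift clear and check.

>>> carry_out([
  [[0, 0, -1], 0],
  [[0, 0, -3], 0],
  [[0, 0, -6], 0],
  [[0, 0, -10], 0],
  [[0, 0, -13], 0],
  [[0, 0, -15], 0],
  [[0, 0, -15], 0],
  [[0, 0, -15], 0],
])

```text
time_s: 11.5
tcp_pos: [0.5586, -0.1705, 0.2754]
ee_rot: [[0.301, -0.954, -0.003], [-0.954, -0.301, -0.002], [0.001, 0.004, -1.0]]
wrist_force: [-0.6, 0.3, -0.4]
gripper_width: 0.004
```

Run:
```python
from h import *
s=r.sense();print(s['time_s'],s['wrist_force'],s['tcp_pos'])
a=save('scene','s7');b=save('top','t7')
for t in('lid_front','can_mid','paddle_top','call_bell','dip_white','dip_red','bottle_1'): print(t,[(c,np.round(d['centre'],3),round(d['confidence'],2)) for c in('scene','top') for d in r.place_of(c,t)[:1]])
f=lambda im,u,v:cv2.resize(im[v-60:v+60,u-60:u+60,::-1],(400,400),interpolation=2)
cv2.imwrite('pics/c7.png',np.hstack([f(a,320,190),f(b,330,190)]))
```

```text
11.5 [-0.59364644  0.34366634 -0.39701041] [ 0.55860409 -0.17051053  0.27541498]
lid_front [('scene', array([0.616, 0.019, 0.199]), 0.98), ('top', array([0.614, 0.016, 0.198]), 0.67)]
can_mid [('scene', array([0.752, 0.07 , 0.046]), 0.4), ('top', array([ 0.515, -0.014,  0.161]), 0.2)]
paddle_top [('scene', array([ 0.565, -0.163,  0.148]), 0.71), ('top', array([ 0.563, -0.172,  0.141]), 0.8)]
call_bell [('scene', array([ 0.445, -0.358,  0.   ]), 0.72)]
dip_white [('scene', array([0.408, 0.179, 0.   ]), 0.66)]
dip_red [('scene', array([ 0.421,  0.278, -0.001]), 0.83), ('top', array([ 0.419,  0.274, -0.001]), 0.85)]
bottle_1 [('scene', array([0.563, 0.352, 0.   ]), 0.95), ('top', array([ 0.564,  0.35 , -0.002]), 0.92)]
```

View pics/c7.png

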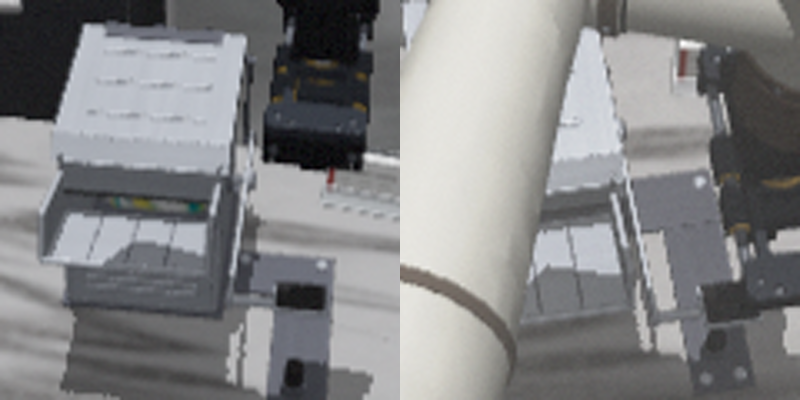

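The lid is shut, the paddle is up, the can shows inside through the gap under the apron, and the tool is well clear.

```bash
python3 -c "
from station import r
print(r.finish_job())"
```

```text
the job is handed in; nothing more can be done
None
```

I pressed the paddle down about 45 mm with the shut fingertips, and the can rolled into the bin. I then let the paddle up at about 30 mm/s, lifted clear and handed the job in at about 12 s. No verdict was reported.

**Final checks:**
- **Lid and lever:** the lid's front edge reads z = 0.199 m (shut: 0.200). The paddle reads 0.141 m from the top camera and 0.148 m from the scene camera (up: 0.142; the scene camera also read 0.147 at the start).
- **Can:** it was last clearly seen with the lid open, at (0.755, 0.074, 0.043) m. After closing, the scene camera put it at (0.752, 0.070, 0.046) m, but with low confidence (0.4). The top camera gave only a false hit on the infeed (0.2).
- **Bystanders:** all four are within a few millimetres of where they started, apart from a 9 mm spread on the bell between the two cameras' readings.
- **Robot:** the tool is free in the air, with the wrist force under 1 N.

**What disagreed:** contact with the paddle came about 25–30 mm lower than the stated TCP implied. Triangulating the gripper showed its tips sit higher than the TCP reading, so I found the paddle by force instead. I did not measure the lid's closing speed. The slow release should have kept it well below the slam limit.

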